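# Empty the milling-ball tray with tilt and scoop

## Robot

A 7-joint arm with a two-finger parallel gripper is mounted at the origin on the work surface. World frame = base frame: x ahead of the robot, y to its left, z up, the work surface at z = 0. Lengths are in m, angles in rad, forces in N, time in s.
With the tool pointing down it reaches from about 0.425 to 0.95 m from the base axis. Payload 4.7 kg.
Tool frame: the origin (TCP) lies midway between the tips of the shut fingers; the grasp point (between the pads) lies 19 mm behind it; y points along the fingers, z is the direction in which the jaws open and shut, and the axes are right-handed (so a half turn about y gives the same grasp; the last joint's range is limited). The gripper opens to 85 mm and grips with 20 to 120 N. Pads are 22 mm wide; open, the fingers measure 114 mm over their backs; the gripper's body (76 mm by 85 mm) begins 54 mm behind the grasp point. The pads swing forward as they close: fully open they stand 13 mm farther back than shut.
Start: joints at [1.309, 0.469, -0.049, 1.532, 0.024, 1.141, -0.082], TCP at [0.156, -0.657, 0.231] pointing down, gripper open.
Joint ranges: [-2.59, 2.59], [-0.33, 1.99], [-1.39, 1.29], [0.1, 2.45], [-1.04, 4.18], [0.21, 1.99], [-2.66, 2.66]. Speed limits (rad/s): [2.57, 2.57, 3.14, 3.14, 3.14, 3.14, 3.14].

## Interface

Orientations are given as a unit quaternion [w, x, y, z].
In Python, from rig import * gives the robot as it stands. The module is installed in compiled form; this text tells all that it offers. Calls block until the motion is done:
- movep(position, orientation): joint-space move of the TCP to a pose.
- servo_line(position, attitude=None, feed=0.15): straight line of the TCP; attitude=None keeps the orientation; feed is the mean speed in m/s.
- move_j(angles): joint-space move.
- command_gripper(opening, effort=None): finger opening in m; effort is the grip in N (None keeps the last); returns when the fingers have stopped.
- sleep(seconds).
- inverse_kinematics(position, orientation): joint angles nearest the present ones, or None.
- snapshot(name): name is "scene" or "top" or "wrist"; returns (picture, depth): 400x640x3 uint8, blue, green, red; 400x640 float32, m along the optical axis (not along the pixel's ray), 0 where there is no reading.
- camera_info(name): a dict with "vfov" (degrees; the focal length in pixels is half the picture's height over the tangent of half this angle, whatever the lens; pixels are square), "cx", "cy" (the principal point, pixels), "rvec" (rotation vector, rad) and "tvec" (3), from world to camera coordinates, as OpenCV has them; the wrist camera has in their place "hand_eye" (4x4, takes a point from camera to tool coordinates, whose origin is the TCP and whose axes are the tool frame's). Camera axes: x right, y down, z forward; pixel columns grow to the right and rows downward; lengths in m; the calibration is good to about 2 mm. The wrist camera is an equidistant fisheye: a pixel r from the principal point sees the ray r / f radians off the axis. A picture is of the moment at which its call begins: read the wrist's pose just before it. camera_info takes no time and is no camera call.
A pose or a line that the arm cannot do raises IKError and nothing moves.
- finish_job(): hands the job in, once; it reports no verdict.
Readings, each from a call of its own:
- read_t(): time.
- read_joint_positions(): joint angles.
- read_dq(): joint speeds.
- read_effort(): joint torques, N m.
- read_eef_pos(): TCP position.
- read_ee_rot(): TCP orientation.
- read_contact_force(): force on the tool from outside, world axes, zero at the start.
- read_torque(): the same for the moment, N m.
- read_finger_gap(): finger opening in m.
Only numpy, scipy, OpenCV 4.12 (cv2) and the standard library are available. Lean on these libraries where they do the work, as an engineer would, in place of code of your own. Each camera call takes 0.05 s, during which the arm holds its last target. There are 200 camera calls.

## Task

Raise the far end of the shallow aluminium tray slowly by its bar up to its stop, so that the balls pile up at the low end, and only then swing the prop rod up from its clip into the fork on the tray's side and let go. With the tray propped, use the scoop to carry every ball into the blue crate, never touching a ball with the fingers; then lay the scoop flat and at rest on the middle of its mat, fold the rod right down into its clip and lower the tray until it lies flat again. Leave the jar and the brass weight where they stand.

Things in the scene. Friction and masses are not known exactly. Their poses are not given: they have to be found in the camera images.
- tray_base: grey fixed base of the tilting tray. Origin on the bench, straight below the middle of the tray's hinge line, which is 22 mm higher, parallel to the base's y, level with the top of the flat tray's floor, at the tray's end nearest the robot. x points along the tray away from the hinge (about away from the robot), z up. The prop rod's pivot is on the base at x 165, y 155, z 28 mm
- tray (a joint): tilt of the aluminium tray about its hinge, rad: 0 = lying flat, 0.42 = raised to its stop, with the far end up. The hinge is stiff: the tray stays at the angle where it is left; about 14 N upward at the bar lifts it, about 8 N downward lowers it
- tray_bar (a point): middle of the tray's dark round lifting bar, 12 mm thick, 92 mm long, parallel to the hinge, at the far end: 290 mm from the hinge line along the floor and 30 mm above the plane of the tray's floor; 37 mm of free space between the bar's axis and the tray's far wall. Pinch it from above
- tray_crease (a point): mid-point of the low end, where the tray's floor (30 to 250 mm from the hinge line, flat) meets the upright end wall of the pocket (80 mm high). The line from here to tray_bar is the tray's direction. From here to 55 mm uphill the balls lie between two fences 92 mm apart and 55 mm high; from there 30 mm fences flare until, 100 mm uphill, the tray is 166 mm wide. Side walls are 30 mm high
- fork (a point): middle of the slot of the black fork on the tray's left (+y) side, 190 mm along from the hinge, 155 mm off the tray's centre line, 20 mm above the plane of its floor. The slot is 14 mm wide and open towards the hinge end; the prongs are 6 mm thick
- rod (a joint): swing of the steel prop rod about its pivot (axis along the base's y), rad: 0 = lying in its clip, pointing to the hinge end; 1.57 (stop) = upright, standing in the fork's slot if the tray is at its stop. Stays where it is left; about 1.5 N at the knob moves it. It hits the prongs if the tray is over 0.03 rad short of its stop; in the slot, its collar keeps the tray from coming down
- rod_knob (a point): centre of the black ball knob, 22 mm across, at the rod's end, 135 mm from the pivot. Lying down it is 28 mm above the bench, upright 163 mm. Nearest tray wall 70 mm beside it. Pinch it from above, fingers across the swing plane
- scoop: steel scoop: flat blade 84 mm long, 84 mm wide, 2 mm thick; side walls 26 mm high that begin 22 mm behind the front edge, back wall 34 mm high, open front. Origin: centre of the blade's underside; the open front looks along its own -x, the handle goes to +x, z up. 160 g
- scoop_lip (a point): middle of the lower front edge of the scoop's blade (42 mm in front of the scoop's origin)
- scoop_grip (a point): centre of the scoop's black handle, a level bar 76 mm long along the scoop's x axis, 16 mm wide and 16 mm high, on a post at the back wall; 85 mm behind and 75 mm above the scoop's origin. Pinch it from above across its width, the tool upright or leaning along the bar
- mat: thin grey mat fixed on the bench, 150 x 120 mm, 4 mm thick, the scoop's place; its origin is the centre of its underside
- crate: blue open crate fixed on the bench, 220 mm (its x) x 160 mm (its y), 70 mm high, walls and floor 5 mm; origin: centre of its underside
- jar: bystander: closed jar, 60 mm across, 75 mm high; origin at its underside
- weight: bystander: brass weight with a knob, 44 mm across, 56 mm high; origin at its underside
- ball0: white ceramic milling ball, 24 mm across, 27 g, slippery, one of five to eight lying in the tray; origin at its centre; None if absent. It rolls down the tray once that is tilted by more than about 0.1 rad
- ball1: white ceramic milling ball, 24 mm across, 27 g, slippery, one of five to eight lying in the tray; origin at its centre; None if absent. It rolls down the tray once that is tilted by more than about 0.1 rad
- ball2: white ceramic milling ball, 24 mm across, 27 g, slippery, one of five to eight lying in the tray; origin at its centre; None if absent. It rolls down the tray once that is tilted by more than about 0.1 rad
- ball3: white ceramic milling ball, 24 mm across, 27 g, slippery, one of five to eight lying in the tray; origin at its centre; None if absent. It rolls down the tray once that is tilted by more than about 0.1 rad
- ball4: white ceramic milling ball, 24 mm across, 27 g, slippery, one of five to eight lying in the tray; origin at its centre; None if absent. It rolls down the tray once that is tilted by more than about 0.1 rad
- ball5: white ceramic milling ball, 24 mm across, 27 g, slippery, one of five to eight lying in the tray; origin at its centre; None if absent. It rolls down the tray once that is tilted by more than about 0.1 rad
- ball6: white ceramic milling ball, 24 mm across, 27 g, slippery, one of five to eight lying in the tray; origin at its centre; None if absent. It rolls down the tray once that is tilted by more than about 0.1 rad
- ball7: white ceramic milling ball, 24 mm across, 27 g, slippery, one of five to eight lying in the tray; origin at its centre; None if absent. It rolls down the tray once that is tilted by more than about 0.1 rad

How it is judged:
On the way, in this order (a step that is already met when the one before it is completed fails the run):
1. the tray is raised to its stop while the prop rod still lies down (value of joint tray above 0.38 rad and value of joint rod below 0.4 rad), for 0.2 s.
2. the prop rod stands upright in the fork of the raised tray, and the fingers have let go of it and of the tray (value of joint tray above 0.36 rad and value of joint rod above 1.5 rad and contact force between the fingers and tray_base below 0.3 N), for 0.3 s.
3. every ball lies in the crate while the tray is still propped (value of joint tray above 0.36 rad and value of joint rod above 1.5 rad and x of ball0 in the frame of crate between -0.107 and 0.107 m and y of ball0 in the frame of crate between -0.077 and 0.077 m and z of ball0 in the frame of crate between 0 and 0.065 m and x of ball1 in the frame of crate between -0.107 and 0.107 m and y of ball1 in the frame of crate between -0.077 and 0.077 m and z of ball1 in the frame of crate between 0 and 0.065 m and x of ball2 in the frame of crate between -0.107 and 0.107 m and y of ball2 in the frame of crate between -0.077 and 0.077 m and z of ball2 in the frame of crate between 0 and 0.065 m and x of ball3 in the frame of crate between -0.107 and 0.107 m and y of ball3 in the frame of crate between -0.077 and 0.077 m and z of ball3 in the frame of crate between 0 and 0.065 m and x of ball4 in the frame of crate between -0.107 and 0.107 m and y of ball4 in the frame of crate between -0.077 and 0.077 m and z of ball4 in the frame of crate between 0 and 0.065 m and x of ball5 in the frame of crate between -0.107 and 0.107 m and y of ball5 in the frame of crate between -0.077 and 0.077 m and z of ball5 in the frame of crate between 0 and 0.065 m and x of ball6 in the frame of crate between -0.107 and 0.107 m and y of ball6 in the frame of crate between -0.077 and 0.077 m and z of ball6 in the frame of crate between 0 and 0.065 m and x of ball7 in the frame of crate between -0.107 and 0.107 m and y of ball7 in the frame of crate between -0.077 and 0.077 m and z of ball7 in the frame of crate between 0 and 0.065 m), for 0.3 s.
At the end, for the whole second after the job is handed in: all balls are in the crate; the scoop lies flat (within 0.12 rad) and still on its mat with the middle of its blade within 40 mm of the mat's centre; the rod is down (below 0.08 rad) and the tray flat (below 0.03 rad) (value of joint tray below 0.03 rad and value of joint rod below 0.08 rad and horizontal distance between scoop and mat below 0.04 m and height (world z) of scoop below 0.012 m and angle between scoop's own z axis and vertical below 0.12 rad and linear speed of scoop below 0.02 m/s and x of ball0 in the frame of crate between -0.107 and 0.107 m and y of ball0 in the frame of crate between -0.077 and 0.077 m and z of ball0 in the frame of crate between 0 and 0.065 m and x of ball1 in the frame of crate between -0.107 and 0.107 m and y of ball1 in the frame of crate between -0.077 and 0.077 m and z of ball1 in the frame of crate between 0 and 0.065 m and x of ball2 in the frame of crate between -0.107 and 0.107 m and y of ball2 in the frame of crate between -0.077 and 0.077 m and z of ball2 in the frame of crate between 0 and 0.065 m and x of ball3 in the frame of crate between -0.107 and 0.107 m and y of ball3 in the frame of crate between -0.077 and 0.077 m and z of ball3 in the frame of crate between 0 and 0.065 m and x of ball4 in the frame of crate between -0.107 and 0.107 m and y of ball4 in the frame of crate between -0.077 and 0.077 m and z of ball4 in the frame of crate between 0 and 0.065 m and x of ball5 in the frame of crate between -0.107 and 0.107 m and y of ball5 in the frame of crate between -0.077 and 0.077 m and z of ball5 in the frame of crate between 0 and 0.065 m and x of ball6 in the frame of crate between -0.107 and 0.107 m and y of ball6 in the frame of crate between -0.077 and 0.077 m and z of ball6 in the frame of crate between 0 and 0.065 m and x of ball7 in the frame of crate between -0.107 and 0.107 m and y of ball7 in the frame of crate between -0.077 and 0.077 m and z of ball7 in the frame of crate between 0 and 0.065 m); the robot touches nothing.
It fails at once if the fingers touch a ball (contact force between the fingers and ball0 above 0.3 N or contact force between the fingers and ball1 above 0.3 N or contact force between the fingers and ball2 above 0.3 N or contact force between the fingers and ball3 above 0.3 N or contact force between the fingers and ball4 above 0.3 N or contact force between the fingers and ball5 above 0.3 N or contact force between the fingers and ball6 above 0.3 N or contact force between the fingers and ball7 above 0.3 N).
It fails at once if a bystander is moved more than 30 mm or tipped over (distance of any of jar, weight from where it was at the start of the episode above 0.03 m or angle between any of jar, weight's own z axis and vertical above 0.5 rad).
Of ball0, ball1, ball2, ball3, ball4, ball5, ball6, ball7 only 5 to 8 are there at a start; the rules pass over those that are not, and their reading is None.
At some moment in a run one of scoop may be knocked a few centimetres aside while the robot is not near it.
It also fails if it takes over 210 s, if anything falls off the work surface, if the arm or the gripper's body presses on something with over 40 N, if the wrist force passes 120 N, or if a joint passes its speed limit or range.

## Working session

There is one attempt and no reset: what is moved stays moved. The work goes in short steps, each a Python script; the robot and the scene stay as the last script left them, time stands still between calls to the robot, and variables do not carry over. Pictures are saved under pics/ and viewed, about 12 in all and at most 16, crops included, and the job is handed in when it is done.

```bash
mkdir -p pics; cat > h.py <<'E'
from rig import *
import numpy as np, cv2
from scipy.spatial.transform import Rotation as R
def cam(n):
    c=camera_info(n); f=200/np.tan(np.radians(c["vfov"])/2); return c,f
def w2c(n):
    c,f=cam(n); return R.from_rotvec(np.ravel(c["rvec"])).as_matrix(),np.ravel(c["tvec"])
def cloud(n,depth):
    c,f=cam(n); v,u=np.mgrid[0:400,0:640]
    P=np.stack([(u-c["cx"])/f*depth,(v-c["cy"])/f*depth,depth],-1)
    M,t=w2c(n); W=(P-t)@M; W[depth==0]=np.nan; return W
def proj(n,p):
    c,f=cam(n); M,t=w2c(n); q=M@np.asarray(p)+t; return f*q[0]/q[2]+c["cx"],f*q[1]/q[2]+c["cy"]
E
python3 - <<'E'
from h import *
for n in("scene","top"):
    p,d=snapshot(n); cv2.imwrite(f"pics/{n}0.png",p); np.save(f"{n}0.npy",d); c,f=cam(n); M,t=w2c(n); print(n,f,-M.T@t,M[2])
print(read_t(),read_ee_rot(),R.from_quat(np.roll(read_ee_rot(),-1)).as_matrix().round(3)); print(camera_info("wrist"))
E
```

```text
scene 390.67661780097825 [ 0.88720998 -0.58992305  0.72517866] [-0.3536512   0.61281555 -0.70667385]
top 369.63496381269397 [ 0.49173946 -0.00747146  0.95946972] [ 0.05839073  0.00911721 -0.99825217]
0.1 [ 0.08205068 -0.08221872  0.70294196 -0.7016982 ] [[-0.973 -0.     0.231]
 [-0.231  0.002 -0.973]
 [ 0.    -1.    -0.002]]
{'vfov': 65.70646984690485, 'cx': 318.3385524417507, 'cy': 197.96520452079844, 'hand_eye': array([[-3.13165907e-04,  9.65527618e-01,  2.60300445e-01,
        -6.66662526e-02],
       [ 2.69092270e-05, -2.60300449e-01,  9.65527667e-01,
        -1.43341710e-01],
       [ 9.99999951e-01,  3.09374831e-04,  5.55356243e-05,
         6.15189301e-04],
       [ 0.00000000e+00,  0.00000000e+00,  0.00000000e+00,
         1.00000000e+00]])}
```

View pics/top0.png

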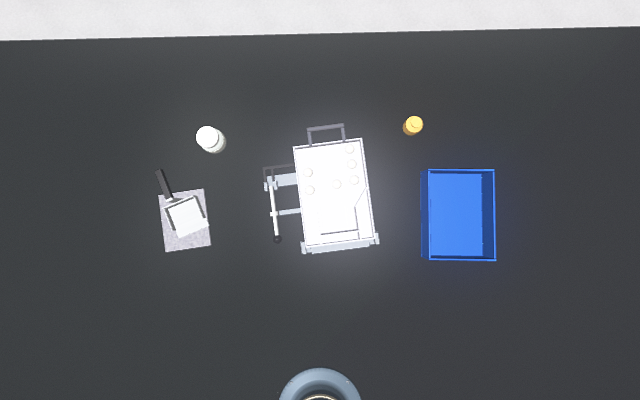

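View pics/scene0.png

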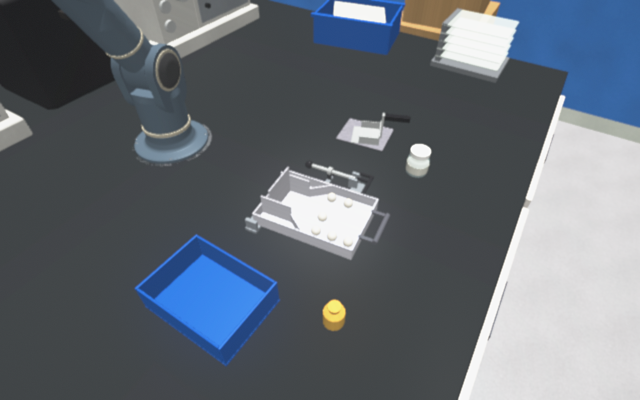

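```bash
python3 - <<'E'
from h import *
p=cv2.imread("pics/top0.png"); d=np.load("top0.npy"); W=cloud("top",d)
c=cv2.resize(p[115:260,240:390],None,fx=4,fy=4,interpolation=cv2.INTER_CUBIC); cv2.imwrite("pics/c1.png",c)
for u,v in [(345,141),(325,127),(310,136),(333,200),(277,239),(210,135),(413,124),(460,215),(460,170),(429,215),(495,215),(460,260),(200,245),(185,218),(162,182),(166,194)]:
    print(u,v,W[v,u].round(4))
def rect(m):
    n,l,s,_=cv2.connectedComponentsWithStats(m.astype(np.uint8)); k=1+np.argmax(s[1:,4]); P=W[l==k]; P=P[~np.isnan(P[:,0])]
    return cv2.minAreaRect(P[:,:2].astype(np.float32)),np.median(P[:,2]),len(P)
X,Y,Z=W[...,0],W[...,1],W[...,2]; reg=(X<.78)&(X>.25)
hs=cv2.cvtColor(p,cv2.COLOR_BGR2HSV)
print("crate",rect((Z>.06)&(Y<-.2)&reg&(hs[...,1]>100)&(hs[...,0]>90)))
print("handle",rect((Z>.06)&(Y>.2)&(Y<.5)&(X<.62)&reg))
print("matscoop",rect((Z>.0015)&(Z<.02)&(Y>.2)&(X<.56)&reg&(hs[...,2]>120)))
print("mat",rect((Y>.2)&(X<.56)&reg&(hs[...,2]>100)))
print("bar",rect((Z>.04)&(Z<.07)&(X>.66)&(abs(Y)<.15)))
print("knob",rect((Z>.015)&(Y>.05)&(Y<.2)&(hs[...,2]<60)&(X<.5)&reg))
print("jar",rect((Z>.06)&(Y>.15)&(X>.58)&reg),"wt",rect((Z>.03)&(Y<-.12)&(X>.6)&reg&(hs[...,0]<40)&(hs[...,1]>100)))
E
```

```text
345 141 [ 0.671  -0.0771  0.042 ]
325 127 [ 0.704  -0.0274  0.057 ]
310 136 [0.6836 0.0102 0.0506]
333 200 [ 0.5245 -0.0447  0.0225]
277 239 [0.4296 0.0969 0.0366]
210 135 [0.6862 0.2527 0.0732]
413 124 [ 0.7077 -0.2452  0.0541]
460 215 [ 0.4805 -0.3706  0.0044]
460 170 [ 0.5898 -0.3514  0.0667]
429 215 [ 0.4826 -0.2726  0.0674]
495 215 [ 0.4788 -0.4631 -0.0019]
460 260 [ 0.3742 -0.3427  0.0664]
200 245 [0.4155 0.2995 0.0034]
185 218 [0.4856 0.3382 0.0041]
162 182 [0.5729 0.3648 0.0835]
166 194 [0.5438 0.354  0.086 ]
crate (((0.4838753938674927, -0.34929755330085754), (0.16229833662509918, 0.21996983885765076), 88.07884216308594), np.float64(0.06766894816833434), 864)
handle (((0.5658630132675171, 0.3620482385158539), (0.08146413415670395, 0.01683174818754196), 21.453508377075195), np.float64(0.08445282945628695), 295)
matscoop (((0.4811435043811798, 0.3408244252204895), (0.14872360229492188, 0.12062686681747437), 7.5673394203186035), np.float64(0.003628102847850022), 1800)
mat (((0.48242437839508057, 0.3416735827922821), (0.15524563193321228, 0.12404020875692368), 7.293175220489502), np.float64(0.0034221046626355966), 2724)
bar (((0.6872301697731018, -0.041688449680805206), (0.05341106280684471, 0.1494486778974533), 0.5005263686180115), np.float64(0.05232135354737745), 388)Traceback (most recent call last):
  File "<stdin>", line 16, in <module>
  File "<stdin>", line 7, in rect
    return _wrapfunc(a, 'argmax', axis=axis, out=out, **kwds)
    return bound(*args, **kwds)
ValueError: attempt to get argmax of an empty sequence
```

View pics/c1.png

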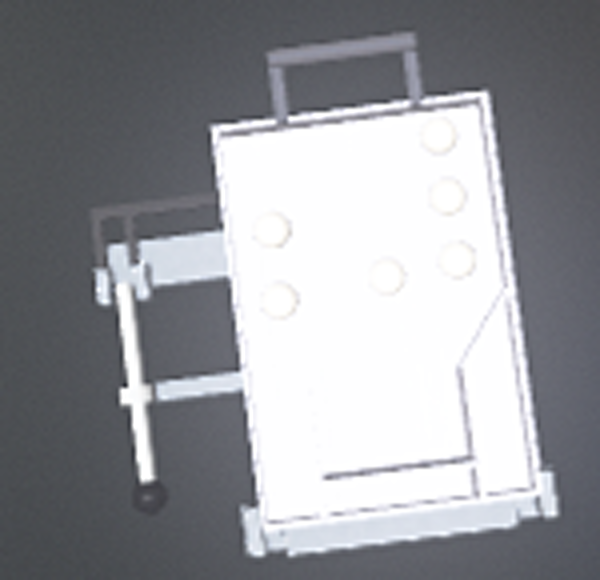

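```bash
cat >> h.py <<'E'
def ray(n,u,v,z):
    c,f=cam(n); M,t=w2c(n); o=-M.T@t; r=M.T@np.array([(u-c["cx"])/f,(v-c["cy"])/f,1]); return o+r*(z-o[2])/r[2]
E
python3 - <<'E'
from h import *
g=lambda x,y,z: ray("top",240+x/4-.375,115+y/4-.375,z)
bl,br=g(268,58,.052),g(415,42,.052); k=g(149,497,.028); cl,cr=g(213,127,.052),g(488,93,.052); nl,nr=g(267,522,.052),g(537,490,.052)
print(bl,br,k,cl,cr,nl,nr)
for a,b in((br,bl),(cr,cl),(nr,nl)): d=b-a; print("yaw",np.arctan2(-d[0],d[1]),np.linalg.norm(d),(a+b)/2)
print("yaw",np.arctan2(*((cl+cr)/2-(nl+nr)/2)[[1,0]]),np.linalg.norm(cl-nl))
# fit: bar mid, bar ends, knob
src=np.array([[.29,.046],[.29,-.046],[.03,.155]]); dst=np.array([bl,br,k])[:,:2]
ms,md=src.mean(0),dst.mean(0); A,B=src-ms,dst-md
th=np.arctan2((A[:,0]*B[:,1]-A[:,1]*B[:,0]).sum(),(A*B).sum()); Q=np.array([[np.cos(th),-np.sin(th)],[np.sin(th),np.cos(th)]])
o=md-Q@ms; print("fit",th,o,(A@Q.T-B)*1000)
W=cloud("top",np.load("top0.npy"));P=W[(W[...,2]>.075)&(W[...,1]>.3)&(W[...,0]<.65)&(W[...,0]>.5)]
r=cv2.minAreaRect(P[:,:2].astype(np.float32));print("handle",r,P.mean(0))
# scoop check: top edges
E
```

```text
[0.70075465 0.01821904 0.052     ] [ 0.70893414 -0.07322329  0.052     ] [0.4293466  0.09821868 0.028     ] [0.65820442 0.0530302  0.052     ] [ 0.67603966 -0.11766446  0.052     ] [0.4145409  0.02365205 0.052     ] [ 0.43107008 -0.14125162  0.052     ]
yaw 0.08921223972778758 0.091807436514066 [ 0.7048444  -0.02750213  0.052     ]
yaw 0.1041084721992554 0.17162390382965392 [ 0.66712204 -0.03231713  0.052     ]
yaw 0.09990169826950689 0.16573000935204787 [ 0.42280549 -0.05879978  0.052     ]
yaw 0.10797328019754583 0.24542817377973503
fit 0.10816293168253245 [ 0.41644425 -0.05891019] [[-0.97093052 -0.09193418]
 [ 0.7811803  -0.11195539]
 [ 0.18975022  0.20388957]]
handle ((0.566041886806488, 0.3620969355106354), (0.08108267188072205, 0.01682111620903015), 21.381242752075195) [0.56560055 0.36054391 0.08418918]
```

```bash
cat >> h.py <<'E'
TH=0.107; O=np.array([.4165,-.059])
c_,s_=np.cos(TH),np.sin(TH)
BX,BY,BZ=np.array([c_,s_,0]),np.array([-s_,c_,0]),np.array([0,0,1.])
def tb(x,y,z): return np.array([*O,0])+x*BX+y*BY+z*BZ
def tray(x,y,z,t): # point in tray coords (from hinge line), tilt t
    return tb(x*np.cos(t)-z*np.sin(t),y,.022+x*np.sin(t)+z*np.cos(t))
def pose(g,a,j,off=.019):  # grasp point, approach, jaw dir -> tcp pos, quat wxyz
    a=a/np.linalg.norm(a); j=j-a*(a@j); j=j/np.linalg.norm(j)
    q=R.from_matrix(np.stack([np.cross(a,j),a,j],1)).as_quat()
    return g+off*a,np.roll(q,1)
DOWN=np.array([0,0,-1.])
def barpose(t,up=0,s=1,k=1.0):
    a=np.sin(k*t)*BX-np.cos(k*t)*BZ; return pose(tray(.29,0,.03,t)-up*a,a,s*np.cross(BY,a))
def knobpose(t,up=0,s=1):
    return pose(tb(.165-.135*np.cos(t),.155,.028+.135*np.sin(t)+up),DOWN,s*BY)
# scoop: lip position, heading h (unit horizontal, from lip to handle), pitch p (nose down positive)
def scooppose(lip,hd,p,s=1,lean=0,up=0):
    x=np.cos(p)*hd+np.sin(p)*BZ; z=-np.sin(p)*hd+np.cos(p)*BZ; y=np.cross(z,x)
    g=lip+.127*x+.075*z+up*BZ
    a=-np.cos(lean)*z-np.sin(lean)*x   # lean>0: tip of tool towards the blade
    return pose(g,a,s*y)
E
python3 - <<'E'
from h import *
def ck(n,P):
    q=inverse_kinematics(*P); print(n,None if q is None else np.round(q,2))
for s in(1,-1):
    for t in(0,.2,.42): ck(f"bar{s}{t}",barpose(t,0,s))
    ck("bar up",barpose(0,.1,s)); ck("barv",barpose(.42,0,s,0))
    for t in(0,.8,1.57): ck(f"knob{s}{t}",knobpose(t,0,s))
    ck("knobup",knobpose(0,.1,s))
    for p in(.42,0,-.25): ck(f"scoop{s}{p}",scooppose(tray(.035,0,.01,.42),BX,p,s))
    ck("scoopout",scooppose(tray(.12,0,.1,.42),BX,.42,s))
    for p in(-.25,.3,.7): ck(f"dump{s}{p}",scooppose(np.array([.42,-.35,.06]),np.array([1,0,0.]),p,s))
    hd=np.array([np.cos(.373),np.sin(.373),0]); ck("grab",scooppose(np.array([.566,.362,0])-.127*hd+[0,0,.004],hd,0,s)); 
E
```

```text
bar10 [-0.65  1.02  1.1   1.65 -1.    1.13 -2.3 ]
bar10.2 [-0.61  0.74  0.91  1.8  -0.88  0.82 -2.33]
bar10.42 [-0.67  0.54  0.91  1.97 -0.99  0.6  -2.17]
bar up [-0.65  0.87  1.11  1.59 -0.82  1.21 -2.41]
barv [-0.69  0.79  1.11  1.68 -0.76  1.17 -2.41]
knob10 [ 0.46  0.68 -0.99  2.21  0.9   0.74  0.51]
knob10.8 [ 0.64  0.69 -1.28  2.06  0.8   1.02  0.63]
knob11.57 [ 0.55  0.72 -1.2   1.82  0.75  1.14  0.76]
knobup [ 0.67  0.6  -1.28  2.14  0.73  0.95  0.65]
scoop10.42 [ 0.87  0.34 -0.96  2.19  0.66  0.39  1.11]
scoop10 [ 0.61  0.59 -0.83  1.87  0.55  0.92  1.2 ]
scoop1-0.25 [ 0.51  0.76 -0.79  1.69  0.53  1.2   1.21]
scoopout [ 0.8   0.19 -0.86  1.98  0.18  0.62  1.53]
dump1-0.25 [ 0.87  0.8  -0.69  1.51  0.57  1.29  1.61]
dump10.3 [ 1.2   0.5  -0.79  1.88  0.33  0.65  1.85]
dump10.7 [ 1.72  0.53 -1.16  2.12  0.11  0.24  2.22]
grab [ 0.07  0.99 -1.19  1.64  0.98  1.21  0.6 ]
bar-10 [ 0.39  0.81 -0.65  1.58  0.57  0.95 -0.34]
bar-10.2 [ 0.46  0.66 -0.68  1.73  0.59  0.74 -0.38]
bar-10.42 [ 0.46  0.46 -0.58  1.91  0.5   0.46 -0.32]
bar up [ 0.45  0.72 -0.75  1.52  0.53  1.11 -0.31]
barv [ 0.47  0.64 -0.74  1.6   0.47  1.08 -0.28]
knob-10 [ 0.09  0.5  -0.5   2.23  0.48  0.52 -2.25]
knob-10.8 [ 0.3   0.41 -0.73  2.08  0.39  0.79 -2.14]
knob-11.57 [ 0.28  0.5  -0.73  1.84  0.4   0.96 -2.09]
knobup [ 0.35  0.36 -0.79  2.16  0.37  0.76 -2.15]
scoop-10.42 [ 0.52  0.24 -0.54  2.2   0.24  0.32 -1.66]
scoop-10 [ 0.35  0.49 -0.45  1.89  0.28  0.83 -1.72]
scoop-1-0.25 [ 0.25  0.65 -0.38  1.71  0.26  1.09 -1.7 ]
scoopout [ 0.7   0.17 -0.74  1.99  0.12  0.62 -1.56]
dump-1-0.25 [ 0.51  0.69 -0.1   1.54  0.18  1.15 -1.24]
dump-10.3 [ 0.79  0.39 -0.24  1.9  -0.13  0.61 -0.89]
dump-10.7 [ 1.27  0.32 -0.56  2.14 -1.    0.37  0.09]
grab [-0.11  0.79 -0.8   1.65  0.65  0.99 -2.34]
```

```bash
python3 - <<'E'
from h import *
command_gripper(.034,60)
movep(*barpose(0,.15,-1)); movep(*barpose(0,.06,-1))
p,d=snapshot("wrist"); cv2.imwrite("pics/w1.png",p)
print(read_eef_pos(),barpose(0,.06,-1)[0],read_t())
# predicted wrist pixel of bar middle
c,f=cam("wrist"); T=R.from_quat(np.roll(read_ee_rot(),-1)).as_matrix()
def wp(P):
    q=np.linalg.inv(c["hand_eye"])@np.append(T.T@(P-np.array(read_eef_pos())),1); r=np.hypot(q[0],q[1]); th=np.arctan2(r,q[2]); return c["cx"]+f*th*q[0]/r,c["cy"]+f*th*q[1]/r
for y in(-.046,.046): print(wp(tray(.29,y,.03,0)))
E
```

```text
[ 0.70624837 -0.02777977  0.09499085] [ 0.70484148 -0.02802918  0.093     ] 4.0833
(np.float64(314.5950225740607), np.float64(283.27875654792354))
(np.float64(314.0151011594175), np.float64(148.45600087404364))
```

View pics/w1.png

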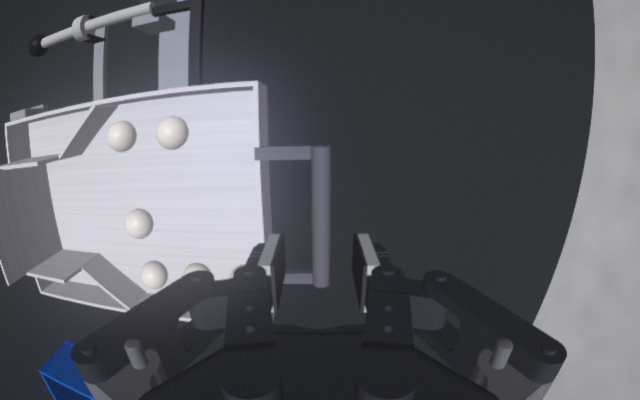

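```bash
python3 - <<'E'
from h import *
P=barpose(0,0,-1); servo_line(P[0],P[1],feed=.05)
print(read_eef_pos()-P[0],read_contact_force())
command_gripper(0,60); print(read_finger_gap(),read_contact_force(),read_eef_pos()-P[0])
for t in np.arange(.03,.4201,.03):
    P=barpose(t,0,-1); servo_line(P[0],P[1],feed=.03)
    print(round(t,2),(read_eef_pos()-P[0]).round(4),read_contact_force().round(1))
print(read_finger_gap(),read_t())
E
```

```text
[3.21752257e-04 7.90695674e-05 4.63378653e-04] [ 0.00655171  0.36369179 -0.99503317]
0.009965781123358166 [ 6.22662297  0.76299574 -0.8784135 ] [0.00166713 0.00018573 0.00065977]
0.03 [ 0.0018  0.0002 -0.0007] [ 8.3  0.7 -8.6]
0.06 [ 0.0018  0.0002 -0.0006] [ 9.5  1.7 -8.6]
0.09 [ 0.0018  0.0002 -0.0005] [ 8.8  1.3 -9.1]
0.12 [ 0.0018  0.0002 -0.0003] [ 9.8  1.6 -7.6]
0.15 [ 0.0017  0.0001 -0.0001] [ 9.1  1.5 -6.9]
0.18 [0.0017 0.0001 0.    ] [ 8.8  1.2 -6.9]
0.21 [0.0017 0.0001 0.0001] [ 7.4  0.5 -5.9]
0.24 [0.0017 0.0001 0.0002] [ 8.4  1.4 -6.7]
0.27 [0.0016 0.0001 0.0003] [ 8.1  0.8 -5.7]
0.3 [0.0016 0.0001 0.0004] [ 9.   0.8 -6.4]
0.33 [0.0015 0.0001 0.0005] [ 8.7  1.  -4.2]
0.36 [0.0015 0.     0.0006] [ 7.9  1.1 -5.4]
0.39 [0.0014 0.     0.0007] [ 7.3  0.1 -4.6]
0.42 [ 0.0014 -0.      0.0007] [ 8.7  0.6 -5. ]
0.009661123095057513 11.9583
```

```bash
python3 - <<'E'
from h import *
for t in np.arange(.425,.47,.005):
    P=barpose(t,0,-1); servo_line(P[0],P[1],feed=.02); f=read_contact_force()
    print(round(t,3),(read_eef_pos()-P[0]).round(4),f.round(1))
    if f[2]<-25: break
sleep(.3); print(read_eef_pos(),read_contact_force())
for n in("scene","top"):
    p,d=snapshot(n); cv2.imwrite(f"pics/{n}1.png",p); np.save(f"{n}1.npy",d)
W=cloud("scene",d if 0 else np.load("scene1.npy"))
E
```

```text
0.425 [ 0.002   0.0001 -0.0004] [ 17.5   2.4 -15. ]
0.43 [ 0.0026  0.0002 -0.0015] [ 26.8   2.9 -24.6]
0.435 [ 0.0032  0.0003 -0.0025] [ 35.    4.2 -36.8]
[ 0.67658056 -0.03111706  0.1516291 ] [ 35.25694397   4.1078889  -35.39138271]
```

View pics/scene1.png

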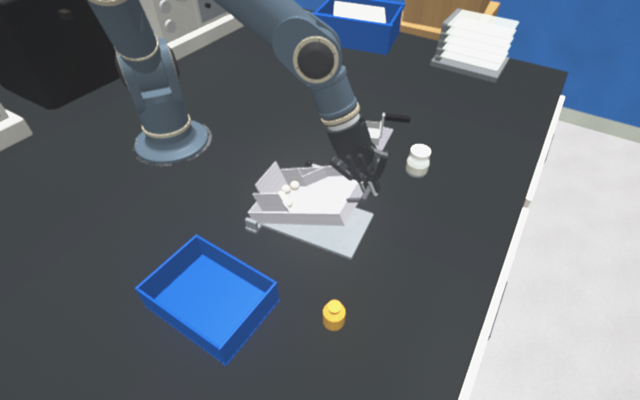

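```bash
python3 - <<'E'
from h import *
command_gripper(.034); P=barpose(.42,.12,-1); servo_line(P[0],P[1],feed=.1)
movep(*knobpose(0,.22,1)); movep(*knobpose(0,.08,1)); sleep(.2)
command_gripper(.05,30)
ep=np.array(read_eef_pos()); T=R.from_quat(np.roll(read_ee_rot(),-1)).as_matrix(); p,d=snapshot("wrist"); cv2.imwrite("pics/w2.png",p)
print(ep-knobpose(0,.08,1)[0],read_t())
c,f=cam("wrist")
q=np.linalg.inv(c["hand_eye"])@np.append(T.T@(tb(.03,.155,.028)-ep),1); r=np.hypot(q[0],q[1]); th=np.arctan2(r,q[2]); print(c["cx"]+f*th*q[0]/r,c["cy"]+f*th*q[1]/r,q)
p,d=snapshot("top"); cv2.imwrite("pics/top2.png",p); np.save("top2.npy",d)
W=cloud("top",d); V=np.c_[(W[...,:2].reshape(-1,2)-O)@np.c_[BX[:2],BY[:2]],W[...,2].ravel()]
m=(abs(V[:,1])<.035)&(V[:,0]>.12)&(V[:,0]<.2)&(V[:,2]>.04); print("tilt floor fit",np.polyfit(V[m,0],V[m,2],1),m.sum())
E
```

```text
[ 0.00025331 -0.00014162  0.00034166] 17.0917
319.2766013932032 210.8924869366092 [6.49585323e-04 8.95195598e-03 2.14342334e-01 1.00000000e+00]
tilt floor fit [0.44616047 0.02024996] 1043
```

View pics/w2.png

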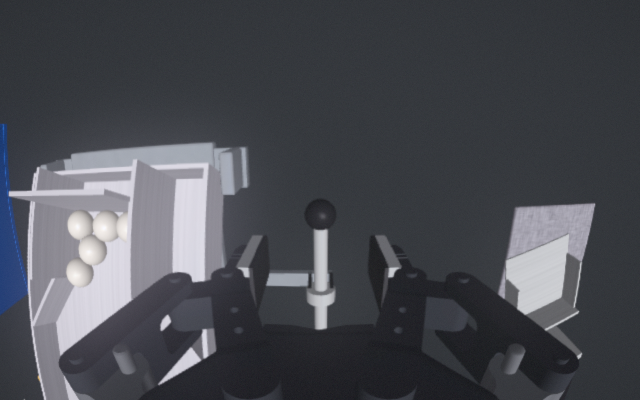

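```bash
sed -i 's/O=np.array(\[.4165,-.059\])/O=np.array([.419,-.0588])/' h.py; python3 - <<'E'
from h import *
P=knobpose(0,0,1); servo_line(P[0],P[1],feed=.06); print(read_contact_force())
command_gripper(0,30); print(read_finger_gap(),read_contact_force())
for t in np.arange(.1,1.571,.0735):
    P=knobpose(t,0,1); servo_line(P[0],P[1],feed=.06); f=read_contact_force()
    print(round(t,2),(read_eef_pos()-P[0]).round(4),f.round(1),round(read_finger_gap(),4))
    if np.linalg.norm(f)>25: break
E
```

```text
[ 0.9775283  -0.02041351  0.00532507]
0.019950689892663888 [-1.22059395  3.2631401   3.19786846]
0.1 [0.0001 0.0009 0.0006] [-0.6  5.4 -0.8] 0.0197
0.17 [-0.0001  0.0009  0.0004] [-0.5  5.5 -0.2] 0.0198
0.25 [-0.0002  0.0009  0.0004] [-1.5  5.9  0. ] 0.0198
0.32 [-0.0004  0.0009  0.0004] [-1.7  5.8 -0.8] 0.0203
0.39 [-0.0005  0.0008  0.0003] [-1.4  6.2  0.2] 0.0198
0.47 [-0.0007  0.0008  0.0003] [-2.6  4.9  0.6] 0.0197
0.54 [-0.0007  0.0009  0.0003] [-2.5  5.6  0. ] 0.02
0.61 [-0.0008  0.0009  0.0003] [-1.6  5.8  0.9] 0.0197
0.69 [-0.001   0.0009  0.0003] [-2.1  5.1  0.3] 0.0199
0.76 [-0.0008  0.0009  0.0004] [-1.2  4.   0.6] 0.0198
0.83 [-0.0007  0.001   0.0004] [-1.   5.2  0.7] 0.02
0.91 [-0.0008  0.001   0.0004] [-1.6  4.6  1.5] 0.0201
0.98 [-0.0009  0.001   0.0004] [-1.8  5.   0.9] 0.0198
1.06 [-0.0007  0.001   0.0004] [-1.6  4.4  1.5] 0.0198
1.13 [-0.0007  0.0011  0.0004] [-0.3  5.3  1.5] 0.0196
1.2 [-0.0006  0.0011  0.0004] [-0.9  5.4  1. ] 0.0197
1.28 [-0.0005  0.0012  0.0004] [-1.5  6.   0.6] 0.0199
1.35 [-0.0005  0.0012  0.0003] [-1.2  5.   0.7] 0.0196
1.42 [-0.0006  0.0013  0.0003] [-0.3  5.5 -0. ] 0.0198
1.5 [-0.0005  0.0013  0.0003] [-0.7  5.   0.2] 0.0195
1.57 [-0.0006  0.0014  0.0002] [-1.1  5.3 -0.2] 0.0189
```

```bash
python3 - <<'E'
from h import *
P=knobpose(1.57,0,1)
for k in range(1,9):
    servo_line(P[0]+.001*k*BX,P[1],feed=.02); f=read_contact_force(); print(k,f.round(1))
    if f@BX<-9: break
command_gripper(.05); print(read_contact_force())
Q=knobpose(1.57,.12,1); servo_line(Q[0],Q[1],feed=.1)
q=np.array(read_joint_positions()); print(q)
hd=np.array([np.cos(.373),np.sin(.373),0]); sp=np.array([.566,.362,0])-.127*hd+[0,0,.004]
movep(*scooppose(sp,hd,0,1,.3,.12)); print(read_t())
for n in("scene","top","wrist"):
    p,d=snapshot(n); cv2.imwrite(f"pics/{n}3.png",p); np.save(f"{n}3.npy",d)
W=cloud("scene",np.load("scene3.npy"));np.save("W3.npy",W)
p=cv2.imread("pics/scene3.png"); a=cv2.resize(p[110:260,240:440],None,fx=3,fy=3)
cv2.imwrite("pics/c3.png",a)
E
```

```text
1 [-1.2  5.3  0.1]
2 [-1.2  5.5  1.5]
3 [-2.2  5.1  1.6]
4 [-2.2  4.9  0.9]
5 [-1.   5.6 -0.2]
6 [-1.   4.8  0.1]
7 [-1.2  5.6  0.3]
8 [-2.   6.2  0.2]
[ 0.13479587  0.37331095 -0.02714551]
[ 0.53073476  0.50723849 -1.11990418  1.6887997   0.47768684  1.25355852
  0.98283795]
30.5
```

View pics/c3.png

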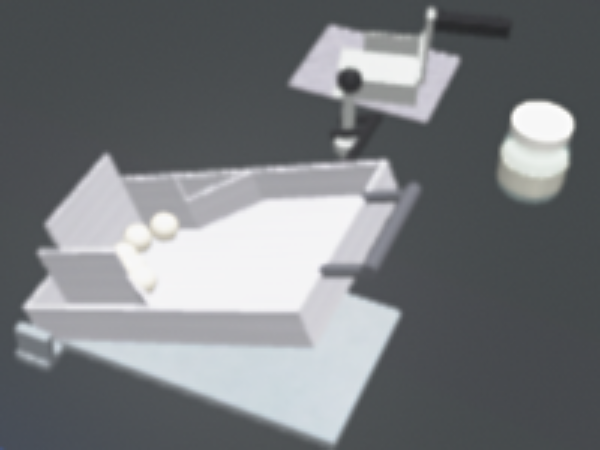

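View pics/wrist3.png

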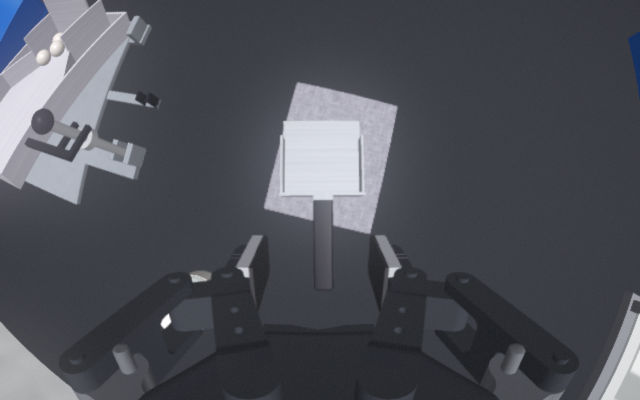

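```bash
python3 - <<'E'
from h import *
for n in("scene3","top3"):
    m=n[:-1]; W=cloud(m,np.load(n+".npy")); V=np.c_[(W[...,:2].reshape(-1,2)-O)@np.c_[BX[:2],BY[:2]],W[...,2].ravel()]; 
    g=cv2.imread(f"pics/{n}.png").max(2).ravel()
    k=(abs(V[:,1]-.155)<.04)&(abs(V[:,0]-.165)<.06)&(V[:,2]>.125)&(g<110)
    print(n,k.sum(),np.nanmean(V[k],0),np.nanmin(V[k],0),np.nanmax(V[k],0))
    u,v=np.unravel_index(np.where(k)[0],(400,640))[::-1]; print(u.mean(),v.mean())
    if len(u): 
        print("ray z.163", (ray(m,u.mean(),v.mean(),.163)[:2]-O)@np.c_[BX[:2],BY[:2]])
    W=cloud(m,np.load(n+".npy"));P=W[(W[...,2]>.07)&(W[...,2]<.1)&(W[...,1]>.3)&(W[...,0]<.65)&(W[...,0]>.5)&(g.reshape(400,640)<90)]
    print(len(P)); 
    if len(P)>30: print("handle",cv2.minAreaRect(P[:,:2].astype(np.float32)),P[:,2].max())
p=cv2.imread("pics/top3.png"); cv2.imwrite("pics/c4.png",np.hstack([cv2.resize(p[140:250,240:390],None,fx=4,fy=4)]))
E
```

```text
scene3 107 [0.17185227 0.14629464 0.14684278] [0.15173916 0.11541019 0.12502495] [0.18608439 0.16724577 0.17448869]
359.196261682243 145.57943925233644
ray z.163 [0.17830752 0.12623948]
177
handle ((0.5569841861724854, 0.626875102519989), (0.068620465695858, 0.5676195025444031), 3.4421193599700928) 0.09404356452306196
top3 519 [0.14647916 0.15435654 0.4359209 ] [0.10539816 0.11520218 0.12500789] [0.18455192 0.19499521 0.58818949]
226.03275529865124 174.3853564547206
ray z.163 [0.1862598  0.23186195]
0
```

View pics/c4.png

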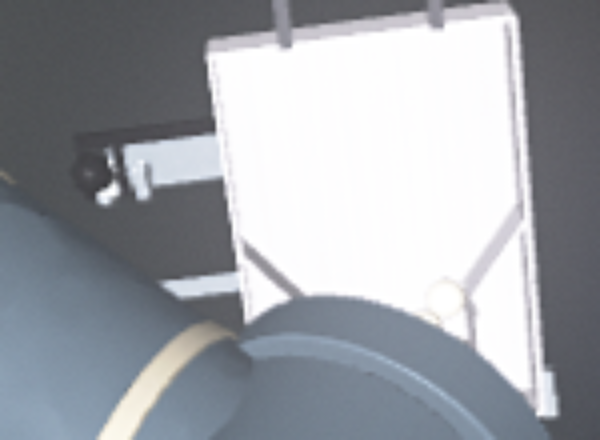

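```bash
python3 - <<'E'
from h import *
for m,u,v in(("top",262.9,182.7),("scene",356.0,136.4)):
    for z in(.163,.16): print(m,z,(ray(m,u,v,z)[:2]-O)@np.c_[BX[:2],BY[:2]])
    a=proj(m,tb(.165,.155,.163)); b=proj(m,tb(.155,.155,.1627)); print(a,b)
E
```

```text
top 0.163 [0.15822057 0.15449688]
top 0.16 [0.15852347 0.15491584]
(np.float64(262.3048854162607), np.float64(179.63326630561346)) (np.float64(262.86367754272425), np.float64(184.2117324960113))
scene 0.163 [0.15812115 0.15666902]
scene 0.16 [0.15678337 0.16058996]
(np.float64(358.39790209873433), np.float64(137.51656280612067)) (np.float64(354.53604205565216), np.float64(136.5349002677504))
```

```bash
python3 - <<'E'
from h import *
command_gripper(0,30)
def P(x,z): return pose(tb(x,.155,z),DOWN,BY,0)
movep(*P(.115,.26)); p=P(.115,.160); servo_line(*p,feed=.08); f0=np.array(read_contact_force())
for x in np.arange(.125,.175,.002):
    servo_line(*P(x,.160),feed=.02); f=(read_contact_force()-f0); print(round(x,3),f.round(1))
    if f@BX<-8: break
servo_line(*P(.11,.160),feed=.05); servo_line(*P(.11,.27),feed=.1)
hd=np.array([np.cos(.373),np.sin(.373),0]); sp=np.array([.566,.362,0])-.127*hd+[0,0,.004]
command_gripper(.05); movep(*scooppose(sp,hd,0,1,.3,.12)); print(read_t())
p,d=snapshot("top"); cv2.imwrite("pics/top5.png",p); np.save("top5.npy",d)
p,d=snapshot("scene"); cv2.imwrite("pics/scene5.png",p); np.save("scene5.npy",d)
for m in("top","scene"):
    p=cv2.imread(f"pics/{m}5.png"); g=p.max(2); u,v=[int(t) for t in proj(m,tb(.165,.155,.163))]
    r=g[v-9:v+10,u-9:u+10]; s=cv2.resize(r,None,fx=12,fy=12,interpolation=cv2.INTER_CUBIC); cv2.imwrite(f"pics/k_{m}.png",s)
    k=(r<45); n,l,st,ce=cv2.connectedComponentsWithStats(k.astype(np.uint8)); print(m,st[1:],ce[1:]+[u-9,v-9])
h=[cv2.imread(f"pics/k_{m}.png") for m in("top","scene")]; cv2.imwrite("pics/k.png",np.hstack(h))
E
```

```text
0.125 [-1.5  0.7  0.6]
0.127 [-1.4  0.5 -0.4]
0.129 [0.4 0.  0.3]
0.131 [-0.8  0.2  1. ]
0.133 [-1.5 -0.4  0.1]
0.135 [-0.9  0.1  0.9]
0.137 [0.9 0.1 0.9]
0.139 [-0.   0.2  0.9]
0.141 [-0.9  0.3  0.8]
0.143 [-4.3 -0.4  3.2]
0.145 [-8.7 -1.3  6.8]
40.4833
top [] []
scene [] []
```

View pics/k.png

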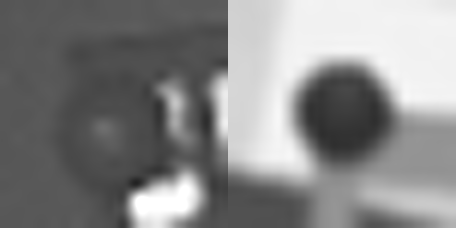

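```bash
python3 - <<'E'
from h import *
p,_=snapshot("wrist"); a=cv2.imread("pics/wrist3.png"); print("diff",np.abs(p[80:290,250:410].astype(int)-a[80:290,250:410]).mean())
hd=np.array([np.cos(.373),np.sin(.373),0]); sp=np.array([.566,.362,0])-.127*hd+[0,0,.004]
P=scooppose(sp,hd,0,1,.3,0); servo_line(*P,feed=.06); f0=read_contact_force(); command_gripper(0,80); print(f0,read_finger_gap(),read_contact_force()-f0)
P=scooppose(sp+[0,0,.15],hd,0,1,.3,0); servo_line(*P,feed=.08); print(read_finger_gap(),read_contact_force(),read_t())
p,d=snapshot("wrist"); cv2.imwrite("pics/w6.png",p); p,d=snapshot("scene"); np.save("scene6.npy",d); cv2.imwrite("pics/scene6.png",p)
E
```

```text
diff 1.3544444444444443
[0.5391583  0.46729764 0.84267956] 0.014803870661296964 [-0.67097669 -0.59278484  0.24810544]
0.014836219725275502 [ 0.48425537 -0.90984802 -1.7050586 ] 45.2167
```

View pics/w6.png

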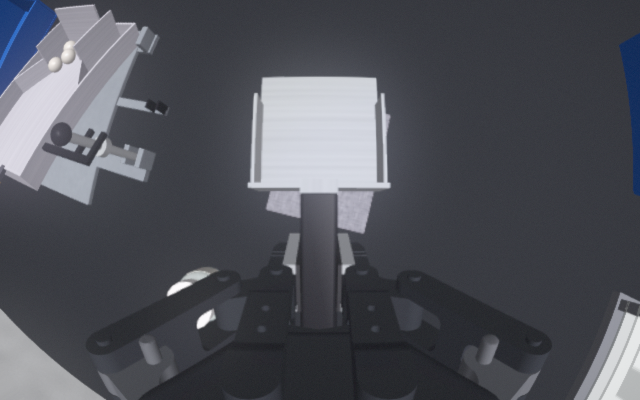

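```bash
cat >> h.py <<'E'
def wproj(P,ep,q):
    c,f=cam("wrist"); T=R.from_quat(np.roll(q,-1)).as_matrix()
    k=np.linalg.inv(c["hand_eye"])@np.append(T.T@(np.asarray(P)-ep),1); r=np.hypot(k[0],k[1]); th=np.arctan2(r,k[2]); return np.array([c["cx"]+f*th*k[0]/r,c["cy"]+f*th*k[1]/r])
E
python3 - <<'E'
from h import *
hd=np.array([np.cos(.373),np.sin(.373),0]); sp=np.array([.566,.362,0])-.127*hd+[0,0,.154]
ep,q=np.array(read_eef_pos()),np.array(read_ee_rot()); y=np.cross([0,0,1],hd); print(ep-scooppose(sp,hd,0,1,.3)[0])
for dx in(0,.084):
  for s in(-.042,.042): print(dx,s,wproj(sp+dx*hd+s*y+[0,0,.002],ep,q))
for e in(-.005,.005): print(e,wproj(sp+e*hd,ep,q),wproj(sp+[0,0,e],ep,q))
E
```

```text
[-6.80384333e-05 -1.24235825e-04 -3.58949649e-04]
0 -0.042 [262.9384534   71.86014265]
0 0.042 [376.01871889  71.99964545]
0.084 -0.042 [258.82029778 183.94427684]
0.084 0.042 [380.22102191 183.99499222]
-0.005 [319.49971092  65.83165991] [319.48224167  74.47625336]
0.005 [319.51078712  77.67490121] [319.52936632  68.81384175]
```

```bash
sed -i 's/g=lip+.127\*x/g=lip+L*x/; s/^def scooppose/L=.1225\ndef scooppose/' h.py; cat >> h.py <<'E'
UX=np.cos(.42)*BX+np.sin(.42)*BZ; UN=-np.sin(.42)*BX+np.cos(.42)*BZ
def sc(x,h,p,y=0,up=0): return scooppose(tray(x,y,h,.42),BX,p,1,.3,up)
E
python3 - <<'E'
from h import *
hd=np.array([np.cos(.373),np.sin(.373),0]); sp=np.array([.566,.362,0])-L*hd
for n,P in [("hi",scooppose(sp+[0,0,.27],hd,0,1,.3)),("over",sc(.13,.1,.42)),("in",sc(.13,0,.45)),("low",sc(.032,0,.45)),("rot",sc(.033,.052,-.2)),("lift",sc(.05,.15,-.2)),
  *[(f"d{p}",scooppose(np.array([.43,-.35,.08]),np.array([1,0,0]),p,1,.3)) for p in(-.2,.3,.6,.8)]]:
    q=inverse_kinematics(*P); print(n,None if q is None else np.round(q,2))
P=scooppose(sp+[0,0,.27],hd,0,1,.3); servo_line(*P,feed=.15)
movep(*sc(.13,.12,.42)); sleep(.3); f0=np.array(read_contact_force()); np.save("f0.npy",f0); print(f0,read_t())
servo_line(*sc(.13,.02,.45),feed=.08); sleep(.2); print(read_contact_force()-f0)
h=.02
while h>-.008:
    h-=.001; servo_line(*sc(.13,h,.45),feed=.02); f=read_contact_force()-f0
    if f@UN>4: break
print(h,f,f@UN,read_t())
ep,q=np.array(read_eef_pos()),read_ee_rot(); p,d=snapshot("wrist"); cv2.imwrite("pics/w7.png",p); print([wproj(tray(.13,y,h,.42),ep,q) for y in(-.042,.042)],[wproj(tray(x,y,.055 if x<.08 else 0,.42),ep,q) for x,y in((.085,-.046),(.085,.046),(.03,.046),(.07,.046),(.07,-.046))])
E
```

```text
hi [-0.08  0.77 -1.08  1.15  0.48  1.8   0.91]
over [ 0.9   0.48 -1.2   1.76  0.52  1.12  1.23]
in [ 0.78  0.61 -1.1   1.8   0.68  0.98  1.11]
low [ 0.9   0.53 -1.14  2.03  0.69  0.83  1.07]
rot [ 0.57  0.88 -0.98  1.56  0.56  1.59  1.13]
lift [ 0.63  0.76 -1.07  1.55  0.49  1.7   1.15]
d-0.2 [ 0.88  0.96 -0.9   1.32  0.73  1.71  1.51]
d0.3 [ 1.23  0.71 -1.09  1.67  0.67  1.19  1.54]
d0.6 [ 1.51  0.58 -1.2   1.88  0.58  0.81  1.66]
d0.8 [ 1.68  0.49 -1.2   2.02  0.34  0.53  1.93]
[ 0.90327413 -0.63125622 -1.29256705] 48.05
[-1.35632424  0.91226095 -0.55761402]
-0.0010000000000000104 [-1.19724957  0.69921022  5.55143332] 5.5239027944625665 54.8583
[array([262.66702155,  76.82328292]), array([375.30598255,  76.91398861])] [array([260.65327637,  26.36330671]), array([377.28930277,  26.47232776]), array([383.19183941, -67.82996783]), array([389.17036854, -31.50062614]), array([249.00859627, -31.67458735])]
```

View pics/w7.png

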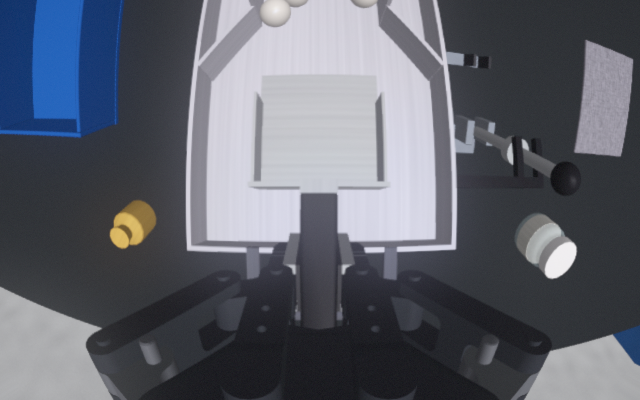

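```bash
cat > slide.py <<'E'
from h import *
f0=np.load("f0.npy")
def slide(x0,h,y=.0015,p=.45,x1=.0315,fmax=30):
    for x in np.arange(x0,x1-1e-6,-.0035):
        servo_line(*sc(x,h,p,y),feed=.03); f=read_contact_force()-f0
        n=f@UN
        if n>7: h+=.0004
        elif n<1.5: h-=.0004
        print(f"{x:.4f} h{h*1e3:.1f} n{n:.1f} up{f@UX:.1f} y{f@BY:.1f}")
        if f@UX>fmax: break
    return x,h
E
python3 - <<'E'
from slide import *
x,h=slide(.1265,-.001); np.save("xh.npy",[x,h])
p,d=snapshot("wrist"); cv2.imwrite("pics/w8.png",p); p,d=snapshot("scene"); cv2.imwrite("pics/scene8.png",p); np.save("scene8.npy",d); print(read_t())
a=cv2.resize(p[150:260,230:400],None,fx=4,fy=4,interpolation=cv2.INTER_CUBIC); cv2.imwrite("pics/c8.png",a)
E
```

```text
0.1265 h-1.0 n5.2 up1.4 y-0.3
0.1230 h-0.6 n7.3 up2.2 y0.2
0.1195 h-0.6 n5.4 up1.5 y1.3
0.1160 h-0.6 n5.5 up1.7 y1.5
0.1125 h-0.6 n3.6 up1.1 y0.7
0.1090 h-0.6 n3.8 up1.0 y0.8
0.1055 h-0.6 n3.9 up1.5 y1.0
0.1020 h-0.6 n4.0 up-0.3 y1.0
0.0985 h-0.6 n4.3 up0.9 y0.6
0.0950 h-0.6 n4.1 up0.2 y1.0
0.0915 h-0.6 n3.3 up0.0 y0.8
0.0880 h-0.6 n3.9 up0.6 y0.1
0.0845 h-0.6 n4.5 up1.6 y1.0
0.0810 h-0.6 n4.5 up1.8 y0.7
0.0775 h-0.6 n4.5 up0.6 y1.0
0.0740 h-0.6 n4.0 up1.1 y1.6
0.0705 h-0.6 n4.6 up1.3 y1.0
0.0670 h-0.6 n5.8 up3.3 y0.0
0.0635 h-0.6 n5.1 up3.1 y0.4
0.0600 h-0.6 n4.9 up1.9 y0.9
0.0565 h-0.6 n3.4 up1.0 y1.1
0.0530 h-0.6 n5.7 up3.9 y0.0
0.0495 h-0.6 n5.2 up3.0 y0.9
0.0460 h-0.6 n6.4 up3.6 y0.4
0.0425 h-0.2 n7.0 up4.0 y1.1
0.0390 h-0.2 n4.1 up3.3 y0.1
0.0355 h-0.2 n3.8 up1.7 y-0.2
0.0320 h-0.2 n3.2 up2.2 y1.3
62.4833
```

View pics/c8.png

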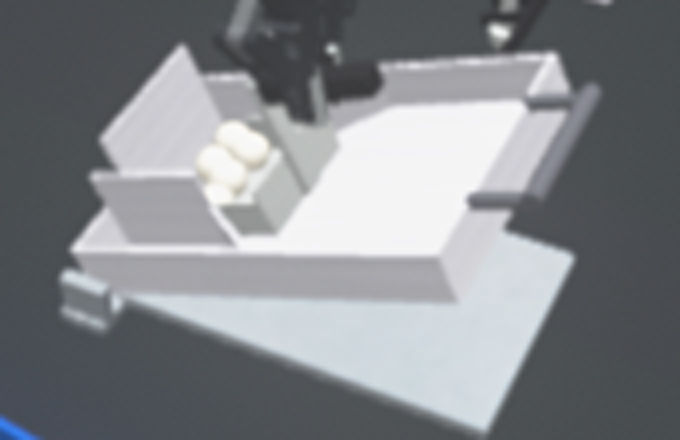

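```bash
python3 - <<'E'
from slide import *
x,h=np.load("xh.npy")
for x in np.arange(x-.001,.0235,-.001):
    servo_line(*sc(x,h,.45,.0015),feed=.02); f=read_contact_force()-f0; print(round(x,4),(f@UX).round(1),(f@UN).round(1))
    if f@UX>9: break
xw=x+.0015
for p in np.arange(.41,-.221,-.035):
    hh=.001+.084*np.sin(.42-p) if p<.42 else .001
    servo_line(*sc(xw,hh+.001,p,.0015),feed=.05); f=read_contact_force()-f0; print(round(p,2),(f@UX).round(1),(f@UN).round(1),(f@BY).round(1))
P=sc(xw+.01,.15,-.22,.0015); servo_line(*P,feed=.08); sleep(.3)
P=sc(xw+.01,.22,-.22,.0015); servo_line(*P,feed=.1); sleep(.2)
print((read_contact_force()-f0),read_t())
p,d=snapshot("wrist"); cv2.imwrite("pics/w9.png",p)
E
```

```text
0.031 2.5 4.5
0.03 4.0 4.5
0.029 5.2 6.0
0.028 7.1 6.7
0.027 6.7 7.7
0.026 8.2 8.2
0.025 9.6 8.6
0.41 6.5 2.5 0.8
0.38 6.0 1.8 0.6
0.34 5.7 3.9 -0.2
0.31 6.5 4.7 0.2
0.27 6.9 5.1 0.7
0.24 7.0 4.6 -0.1
0.2 8.0 5.6 1.0
0.17 8.5 5.2 0.2
0.13 9.3 6.0 0.4
0.1 8.6 6.7 0.0
0.06 9.7 5.4 1.5
0.03 10.0 5.8 1.0
-0.01 10.5 6.4 1.3
-0.04 10.5 6.4 0.9
-0.08 12.1 5.6 0.2
-0.11 12.6 6.8 1.7
-0.15 13.5 6.5 0.6
-0.18 13.9 6.0 0.9
-0.22 15.4 5.9 1.4
[-0.97679195  0.46146474 -2.0883506 ] 71.7167
```

View pics/w9.png

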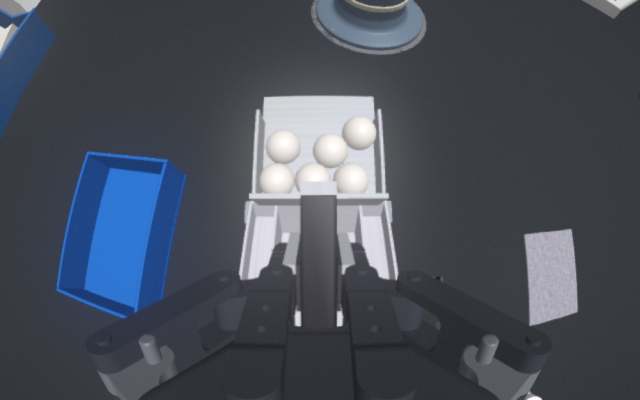

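```bash
cat >> h.py <<'E'
def wcloud(d,ep,q):
    c,f=cam("wrist"); T=R.from_quat(np.roll(q,-1)).as_matrix(); v,u=np.mgrid[0:400,0:640]; a,b=u-c["cx"],v-c["cy"]; r=np.hypot(a,b)+1e-9; t=r/f
    P=np.stack([np.tan(t)*a/r*d,np.tan(t)*b/r*d,d],-1); H=c["hand_eye"]; P=P@H[:3,:3].T+H[:3,3]; return P@T.T+ep
E
python3 - <<'E'
from h import *
ep,q=np.array(read_eef_pos()),read_ee_rot(); p,d=snapshot("wrist"); W=wcloud(d,ep,q)
for u,v in((270,100),(320,100),(368,100),(275,112),(320,112),(300,125),(310,130),(270,125)): print(u,v,W[v,u].round(4))
lip=tray(.0265+.01,.0015,.22,.42); print("exp lip",lip); 
m=np.zeros((400,640),bool); m[100:118,270:340]=1; P=W[m]; P=P[~np.isnan(P[:,0])]; c=P.mean(0); n=np.linalg.svd(P-c)[2][2]; n*=np.sign(n[2]); print(n, "pitch",np.arctan2(-(n@BX),n[2]),"roll",n@BY)
g=p[88:106,320].max(1); print(g)
E
```

```text
270 100 [ 0.3773 -0.0996  0.2231]
320 100 [ 0.3739 -0.0614  0.2232]
368 100 [ 0.3695 -0.0248  0.2236]
275 112 [ 0.3873 -0.0941  0.2223]
320 112 [ 0.3843 -0.0603  0.2225]
300 125 [ 0.3962 -0.0739  0.2211]
310 130 [ 0.3993 -0.0661  0.2206]
270 125 [ 0.3979 -0.0964  0.2207]
exp lip [ 0.36278269 -0.06332969  0.23776282]
[-0.83401315 -0.08175533  0.54565385] pitch 0.9936074493145384 roll 0.0077814520180707406
[ 92  91  91  94  93  95  98 136 202 217 220 220 219 220 220 221 222 223]
```

```bash
python3 - <<'E'
from h import *
LN=.42
lip0=tray(.0365,.0015,.22,.42)+.009*BX-.014*BZ
S=lambda lip,p: scooppose(np.array(lip),BX,p,1,LN)
P=S(lip0,-.1); print("resid",read_eef_pos()-P[0])
command_gripper(0,110)
T=[.45,-.36,.0]
for l,p in [(lip0,-.22),([lip0[0]+.04,-.2,.22],-.22),(T[:2]+[.2],-.22),(T[:2]+[.10],-.22)]:
    servo_line(*S(l,p),feed=.1)
sleep(.3); ep,q=np.array(read_eef_pos()),read_ee_rot(); p,d=snapshot("wrist"); cv2.imwrite("pics/w10.png",p); W=wcloud(d,ep,q)
print([W[v,320].round(4) for v in(100,110,120)],read_contact_force(),read_t())
for p,z in((-.15,.085),(-.08,.07),(0,.055),(.08,.05),(.15,.05),(.22,.05),(.3,.05),(.4,.05),(.5,.05),(.6,.055),(.65,.06)):
    servo_line(*S(T[:2]+[z],p),feed=.04); f=read_contact_force(); print(p,f.round(1))
sleep(.6); servo_line(*S(T[:2]+[.2],.6),feed=.1)
p,d=snapshot("wrist"); cv2.imwrite("pics/w11.png",p); p2,d=snapshot("top"); cv2.imwrite("pics/top11.png",p2); 
p3,_=snapshot("scene"); cv2.imwrite("pics/scene11.png",p3); print(read_t())
cv2.imwrite("pics/c11.png",np.vstack([p[:300],cv2.resize(p3[140:370,100:420],(640,460))[:300]]))
E
```

```text
resid [-0.0024786  -0.00022902 -0.00236496]
[array([ 0.4555, -0.3587,  0.1023]), array([ 0.463 , -0.3579,  0.0994]), array([ 0.4716, -0.357 ,  0.0984])] [ 0.56876412 -0.38315049 -4.1827724 ] 77.225
-0.15 [ 0.2 -0.1 -3.3]
-0.08 [ 0.8  0.1 -3.5]
0 [-0.7  0.1 -3.5]
0.08 [ 0.3  0.2 -3.2]
0.15 [ 0.2  0.2 -1.9]
0.22 [-0.2  0.3 -2.2]
0.3 [-0.5 -0.2 -1.9]
0.4 [ 0.7  0.1 -2.2]
0.5 [ 0.9  0.9 -1.5]
0.6 [ 0.3  0.1 -2.1]
0.65 [ 0.9  0.3 -2.8]
83.8333
```

View pics/c11.png

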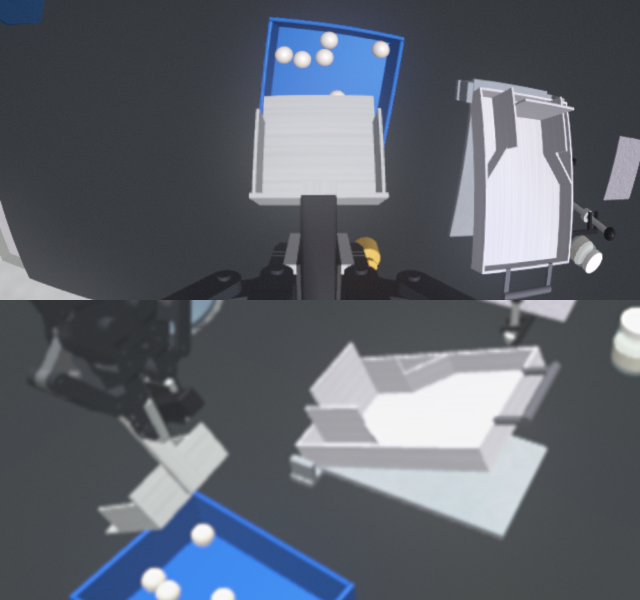

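```bash
python3 - <<'E'
from h import *
LN=.42; hd=np.array([np.cos(.373),np.sin(.373),0]); C=np.array([.482,.341,0])
S=lambda z,p=0: scooppose(C-.042*hd+[0,0,z],hd,p,1,LN)
servo_line(*scooppose(np.array([.45,-.36,.28]),BX,.2,1,LN),feed=.12)
movep(*S(.28)); movep(*S(.06)); sleep(.3)
ep,q=np.array(read_eef_pos()),read_ee_rot(); p,d=snapshot("wrist"); W=wcloud(d,ep,q); f0=np.array(read_contact_force())
P=np.array([np.median(W[v,300:340],0) for v in range(102,180,6)]); s=(P[:,:2]-C[:2])@hd[:2]; k=np.polyfit(s,P[:,2],1); print(s.round(3),P[:,2].round(4),"pitch",k,f0,read_t())
dp=np.arctan(k[0]); 
z=.012; dp=dp if abs(dp)<.1 else 0
servo_line(*S(z+.005,-dp),feed=.05)
while z>-.008:
    z-=.001; servo_line(*S(z,-dp),feed=.02); f=read_contact_force()-f0
    if f[2]>3: break
print(z,f,dp)
command_gripper(.05); sleep(.3); print(read_contact_force())
servo_line(*S(.14,-dp),feed=.1); sleep(.2)
ep,q=np.array(read_eef_pos()),read_ee_rot(); p,d=snapshot("wrist"); cv2.imwrite("pics/w12.png",p); W=wcloud(d,ep,q)
for v in range(90,190,10): print(v,[W[v,u].round(4).tolist() for u in(300,340)])
print(read_t())
E
```

```text
[-0.035 -0.03  -0.024 -0.02  -0.015 -0.01  -0.005 -0.     0.004  0.008
  0.013  0.017  0.022] [0.0641 0.0641 0.064  0.0641 0.0638 0.0643 0.0636 0.064  0.0636 0.0638
 0.0637 0.0636 0.0638] pitch [-0.00737332  0.06384638] [-0.43898929 -0.17769962 -1.93567015] 88.275
0.0029999999999999966 [ 0.94896801 -0.18780691  5.26897111] -0.007373185366881695
[ 0.72971811  0.1484034  -0.61667539]
90 [[0.3758, 0.2733, 0.0007], [0.3569, 0.3209, 0.0005]]
100 [[0.3894, 0.2789, 0.0009], [0.3702, 0.3258, -0.0006]]
110 [[0.4022, 0.2842, 0.0001], [0.3833, 0.3306, -0.0012]]
120 [[0.4164, 0.2903, 0.0041], [0.3972, 0.3356, 0.0009]]
130 [[0.4285, 0.2953, 0.0037], [0.4114, 0.3405, 0.0053]]
140 [[0.4412, 0.3007, 0.0061], [0.4233, 0.3449, 0.0047]]
150 [[0.4526, 0.3053, 0.0051], [0.4353, 0.3494, 0.0052]]
160 [[0.4641, 0.31, 0.0054], [0.4467, 0.3536, 0.0045]]
170 [[0.4751, 0.3144, 0.0045], [0.4587, 0.358, 0.0071]]
180 [[0.491, 0.3226, 0.0319], [0.4696, 0.3621, 0.006]]
94.2167
```

```bash
python3 - <<'E'
from h import *
P=knobpose(1.57,.16,1); movep(*P)
servo_line(*knobpose(1.57,0,1),feed=.08); f0=np.array(read_contact_force()); command_gripper(0,50); print(f0.round(1),read_finger_gap())
for t in np.arange(1.5,-.001,-.075):
    servo_line(*knobpose(t,0,1),feed=.08); f=read_contact_force()-f0; print(round(t,2),f.round(1),round(read_finger_gap(),4))
    if np.linalg.norm(f)>30: break
for k in range(1,5):
    P=knobpose(0,-.001*k,1); servo_line(*P,feed=.02); f=read_contact_force()-f0; print(f.round(1))
    if f[2]>10: break
command_gripper(.05); servo_line(*knobpose(0,.16,1),feed=.1); sleep(.2)
ep,q=np.array(read_eef_pos()),read_ee_rot(); p,d=snapshot("wrist"); cv2.imwrite("pics/w13.png",p); W=wcloud(d,ep,q)
u,v=wproj(tb(.03,.155,.028),ep,q); print(u,v,W[int(v)-8:int(v)+12:3,int(u)].round(4)); print(read_t())
E
```

```text
[-0.3 -1.   0.4] 0.019231239592716057
1.5 [-0.9  6.2  0.6] 0.0191
1.42 [0.6 7.3 1.3] 0.0192
1.35 [-0.1  6.7  2.9] 0.0188
1.28 [-1.7  6.1  3.8] 0.019
1.2 [-2.5  6.7  5.9] 0.019
1.13 [-2.5  6.5  6. ] 0.0193
1.05 [-3.1  5.7  6.2] 0.0191
0.98 [-4.8  5.4  6.2] 0.0184
0.9 [-6.1  5.4  7.8] 0.0177
0.83 [-2.9  1.8  1.6] -0.0002
0.75 [ 0.8  1.1 -0.4] 0.0003
0.68 [-1.   1.1 -0.2] 0.0001
0.6 [0.5 1.5 0. ] 0.0001
0.53 [ 0.3  0.6 -0.7] 0.0002
0.45 [ 0.8  1.5 -0.3] -0.0001
0.38 [ 1.1  1.1 -1. ] 0.0001
0.3 [0.4 0.7 0.5] -0.0003
0.23 [ 0.1  0.9 -0.9] -0.0001
0.15 [-0.3  1.3  0.2] 0.0003
0.08 [-0.1  0.8 -0.2] 0.0001
0.0 [0.7 1.1 0.2] 0.0002
[ 1.   0.7 -0.6]
[ 0.6  1.7 -0.4]
[ 0.1  1.  -0.2]
[ 0.1  1.1 -0.7]
318.72323394051097 186.0970268317652 [[4.301e-01 9.760e-02 4.000e-04]
 [4.330e-01 9.790e-02 1.400e-03]
 [4.362e-01 9.820e-02 1.200e-03]
 [4.393e-01 9.860e-02 1.500e-03]
 [4.425e-01 9.890e-02 1.100e-03]
 [4.459e-01 9.930e-02 5.000e-04]
 [4.491e-01 9.960e-02 3.000e-04]]
107.175
```

```bash
python3 - <<'E'
from h import *
ep,q=np.array(read_eef_pos()),read_ee_rot(); p,d=snapshot("wrist"); W=wcloud(d,ep,q); W[d==0]=np.nan
V=np.c_[(W[...,:2].reshape(-1,2)-O)@np.c_[BX[:2],BY[:2]],W[...,2].ravel()]
k=(abs(V[:,1]-.155)<.014)&(V[:,0]>.0)&(V[:,0]<.2)&(V[:,2]>.02)&(V[:,2]<.2)
v,u=np.unravel_index(np.where(k)[0],(400,640)); print(k.sum(),V[k].min(0),V[k].max(0))
for x in np.arange(.02,.2,.01):
    j=k&(abs(V[:,0]-x)<.005)
    if j.sum(): print(round(x,3),j.sum(),V[j].max(0).round(4),np.median(V[j],0).round(4),"gray",np.median(p.reshape(-1,3)[j].max(1)))
print(ep)
E
```

```text
954 [0.0833611  0.14111647 0.02010923] [0.16552132 0.16865186 0.1568005 ]
0.08 63 [0.0849 0.1603 0.1497] [0.0844 0.1557 0.1453] gray 41.0
0.09 610 [0.0949 0.1663 0.1568] [0.0889 0.1557 0.1498] gray 48.0
0.1 34 [0.1    0.1664 0.1514] [0.0967 0.1483 0.0299] gray 57.0
0.12 98 [0.1226 0.1664 0.093 ] [0.1192 0.1557 0.0898] gray 195.0
0.15 129 [0.1549 0.1687 0.0401] [0.1528 0.1469 0.0306] gray 93.0
0.16 19 [0.1645 0.168  0.0397] [0.1588 0.1427 0.0389] gray 173.0
0.17 1 [0.1655 0.1415 0.0398] [0.1655 0.1415 0.0398] gray 110.0
[0.43215104 0.09856847 0.16880041]
```

View pics/w13.png

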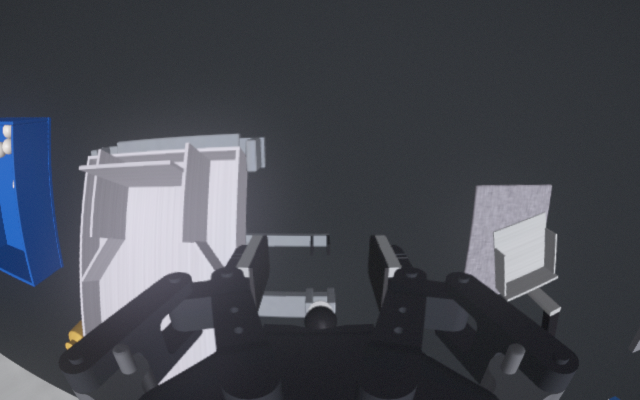

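```bash
python3 - <<'E'
from h import *
command_gripper(0,50)
def P(t,up=0): return pose(tb(.165-.135*np.cos(t)+.003,.155,.028+.135*np.sin(t)+.011+up),DOWN,BY,0)
servo_line(*P(1.1,.05),feed=.1); f0=np.array(read_contact_force())
for t in np.arange(1.1,-.001,-.055):
    servo_line(*P(t),feed=.06); f=read_contact_force()-f0; print(round(t,2),f.round(1))
    if np.linalg.norm(f)>25: break
for k in range(1,7):
    servo_line(*P(0,-.001*k),feed=.02); f=read_contact_force()-f0; print(k,f.round(1))
    if f[2]>12: break
servo_line(*P(0,.14),feed=.1); sleep(.2)
ep,q=np.array(read_eef_pos()),read_ee_rot(); p,d=snapshot("wrist"); cv2.imwrite("pics/w14.png",p); W=wcloud(d,ep,q)
V=np.c_[(W[...,:2].reshape(-1,2)-O)@np.c_[BX[:2],BY[:2]],W[...,2].ravel()]
k=(abs(V[:,1]-.155)<.012)&(V[:,0]>.0)&(V[:,0]<.2)&(V[:,2]>.015)&(V[:,2]<.12)
for x in np.arange(.02,.2,.01):
    j=k&(abs(V[:,0]-x)<.005)
    if j.sum(): print(round(x,3),j.sum(),V[j].max(0).round(4))
print(read_t())
E
```

```text
1.1 [0.9 0.  0.4]
1.05 [0.8 1.2 0.1]
0.99 [0.9 0.3 0.3]
0.94 [0.1 0.9 0.3]
0.88 [ 0.2  1.  -0.7]
0.83 [ 1.2  0.7 -0.3]
0.77 [-0.2  0.6 -0.1]
0.72 [ 0.6  0.1 -0.4]
0.66 [ 0.2 -0.9  0.4]
0.61 [0.7 0.1 0. ]
0.55 [ 1.  -0.2 -0.3]
0.5 [ 1.1  0.4 -0.1]
0.44 [ 0.8  0.5 -0.1]
0.39 [ 0.9  0.2 -0.4]
0.33 [1.8 0.1 0.7]
0.28 [0.3 0.5 0.1]
0.22 [ 0.4  0.5 -0.1]
0.17 [ 0.3 -0.1 -0.5]
0.11 [0.9 0.5 0.3]
0.06 [1.  0.8 0.1]
0.0 [1.5 1.3 0.7]
1 [0.  1.2 7.2]
2 [-1.4  0.  15.1]
0.02 127 [0.025  0.1648 0.039 ]
0.03 225 [0.0349 0.1658 0.0414]
0.04 100 [0.0446 0.1639 0.0384]
0.05 102 [0.0549 0.1602 0.0349]
0.06 95 [0.0648 0.1602 0.0351]
0.07 97 [0.0748 0.1603 0.0352]
0.08 72 [0.0831 0.1603 0.0352]
0.09 13 [0.089  0.1659 0.0171]
117.575
```

```bash
python3 - <<'E'
from h import *
P=knobpose(0,.24,1); servo_line(*P,feed=.15); command_gripper(.034,60)
movep(*barpose(.42,.14,-1)); servo_line(*barpose(.42,0,-1),feed=.06); f0=np.array(read_contact_force()); print(f0)
command_gripper(0,60); print(read_finger_gap())
for t in np.arange(.39,-.001,-.03):
    servo_line(*barpose(t,0,-1),feed=.05); f=read_contact_force()-f0; print(round(t,2),f.round(1),round(read_finger_gap(),4))
    if np.linalg.norm(f)>45: break
for k in range(1,6):
    t=-.004*k; servo_line(*barpose(t,0,-1),feed=.02); f=read_contact_force()-f0; print(t,f.round(1))
    if f[2]>18: break
print(read_t())
command_gripper(.034); servo_line(*barpose(0,.13,-1),feed=.08); print(read_contact_force())
p,d=snapshot("wrist"); cv2.imwrite("pics/w15.png",p)
movep([.30,-.5,.35],barpose(0,.13,-1)[1]); sleep(.3)
p,d=snapshot("top"); cv2.imwrite("pics/top15.png",p); W=cloud("top",d)
V=np.c_[(W[...,:2].reshape(-1,2)-O)@np.c_[BX[:2],BY[:2]],W[...,2].ravel()]
m=(abs(V[:,1])<.03)&(V[:,0]>.12)&(V[:,0]<.23)&(V[:,2]>.01); print("tray",np.polyfit(V[m,0],V[m,2],1),m.sum())
k=(abs(V[:,1]-.155)<.008)&(V[:,2]>.02)&(V[:,0]>.02)&(V[:,0]<.15); print("rod",k.sum(),np.polyfit(V[k,0],V[k,2],1))
g=cv2.cvtColor(p,cv2.COLOR_BGR2HSV); C=np.array([.484,-.349]); X=W[...,0]-C[0];Y=W[...,1]-C[1]
b=(abs(X)<.104)&(abs(Y)<.074)&(W[...,2]>.012)&(W[...,2]<.05)&(g[...,1]<90)&(g[...,2]>120)
n,l,s,c=cv2.connectedComponentsWithStats(b.astype(np.uint8)); print("balls",[(st[4],ce.round(1).tolist()) for st,ce in zip(s[1:],c[1:])])
gr=g[...,2]; h=(W[...,2]>.07)&(W[...,2]<.1)&(W[...,1]>.28)&(W[...,1]<.45)&(W[...,0]<.65)&(W[...,0]>.5); P=W[h]; print("handle",len(P),cv2.minAreaRect(P[:,:2].astype(np.float32)) if len(P) else 0)
print("jar/wt",W[135,210],W[124,413],read_t())
E
```

```text
[-0.19781745  0.13405473  0.45890965]
0.010029101561015795
0.39 [-1.9 -0.7 -0.6] 0.0097
0.36 [-1.3 -0.1 -0.9] 0.0102
0.33 [-2.7 -0.8 -1.7] 0.0104
0.3 [-2.9  0.4 -0.9] 0.0099
0.27 [-3.9 -0.8 -1.4] 0.0102
0.24 [-3.9 -1.  -0.7] 0.0103
0.21 [-4.7 -0.6 -0.5] 0.01
0.18 [-5.9 -0.7 -0.9] 0.0102
0.15 [-4.5 -0.   0.6] 0.01
0.12 [-4.2  0.2  0.4] 0.0095
0.09 [-5.4 -0.8  0.4] 0.0099
0.06 [-4.7 -0.5  0.7] 0.01
0.03 [-5.7 -0.8  1.1] 0.01
-0.0 [-6.2  0.1  1.2] 0.0099
-0.004 [-7.9 -1.5  7.1]
-0.008 [-11.3  -0.3  11.5]
-0.012 [-13.6  -2.4  17.1]
-0.016 [-15.3  -2.3  22. ]
128.075
[-0.05856138  0.34825182  0.49383229]
tray [-0.00205252  0.02076348] 1004
rod 229 [-0.02294289  0.03382783]
balls [(np.int32(71), [447.5, 219.8]), (np.int32(149), [474.0, 239.5]), (np.int32(146), [457.0, 246.0]), (np.int32(23), [431.5, 250.2])]
handle 294 ((0.5658128261566162, 0.3965791165828705), (0.08093412965536118, 0.016749832779169083), 22.09735870361328)
jar/wt [0.68657062 0.25318729 0.07167627] [ 0.70761068 -0.24507197  0.0544974 ] 132.9833
```

```bash
cat > fin.py <<'E'
from h import *
def handle():
    p,d=snapshot("top"); W=cloud("top",d)
    h=(W[...,2]>.07)&(W[...,2]<.1)&(W[...,1]>.28)&(W[...,1]<.47)&(W[...,0]<.65)&(W[...,0]>.5); P=W[h]
    (c,s,a)=cv2.minAreaRect(P[:,:2].astype(np.float32)); a=np.radians(a if s[0]>s[1] else a-90); hd=np.array([np.cos(a),np.sin(a),0]); c=np.array([*c,0]); return c,hd,c-.085*hd,np.median(P[:,2])
E
python3 - <<'E'
from fin import *
M=np.array([.482,.3413,0])
c,hd,o,z=handle(); print(c,hd,o,z,o-M)
y=np.cross([0,0,1],hd); a=-np.cos(.3)*BZ-np.sin(.3)*hd
G=lambda p,zz: pose(np.array([p[0],p[1],.079+zz]),a,y)
command_gripper(.05,60); movep(*G(c,.2)); movep(*G(c,.06)); servo_line(*G(c,0),feed=.06); f0=np.array(read_contact_force())
command_gripper(0,90); print(read_finger_gap(),read_contact_force()-f0)
servo_line(*G(c,.02),feed=.05); n=c+M-o; servo_line(*G(n,.02),feed=.05); f1=np.array(read_contact_force())
for zz in np.arange(.006,-.006,-.001):
    servo_line(*G(n,zz),feed=.02); f=read_contact_force()-f1
    if f[2]>3: break
print(zz,f); command_gripper(.05); sleep(.2); servo_line(*G(n,.2),feed=.1)
movep([.30,-.5,.35],barpose(0,.13,-1)[1]); sleep(.3)
c,hd,o,z=handle(); print("after",c,hd,o,z,o-M,read_contact_force(),read_t())
p,d=snapshot("top"); W=cloud("top",d)
V=np.c_[(W[...,:2].reshape(-1,2)-O)@np.c_[BX[:2],BY[:2]],W[...,2].ravel()]
b=W[(abs((W[...,:2]-o[:2])@hd[:2]+.01)<.025)&(abs((W[...,:2]-o[:2])@np.cross([0,0,1],hd)[:2])<.03)]; A=np.c_[b[:,:2]-o[:2],np.ones(len(b))]; print("blade plane",np.linalg.lstsq(A,b[:,2],rcond=None)[0],len(b))
m=(abs(V[:,1])<.03)&(V[:,0]>.12)&(V[:,0]<.23)&(V[:,2]>.01); print("tray",np.polyfit(V[m,0],V[m,2],1))
E
```

```text
[0.56593615 0.39635402 0.        ] [0.92278816 0.3853077  0.        ] [0.48749915 0.36360287 0.        ] 0.08468988169689953 [0.00549915 0.02230287 0.        ]
0.014432734888067986 [ 0.52939779 -0.1739989   2.37973744]
0.0 [1.0237824  0.4553727  3.57661529]
after [0.56121689 0.37296891 0.        ] [0.92514169 0.379622   0.        ] [0.48257985 0.34070104 0.        ] 0.08480687948621386 [ 0.00057985 -0.00059896  0.        ] [ 0.39950649  0.01385677 -0.56975116] 148.6417
blade plane [-0.00153406 -0.00095094  0.00423942] 448
tray [-0.00175811  0.02084969]
```

```bash
python3 -c "
from rig import *
print(read_contact_force(),read_t()); finish_job()"
```

```text
[-0.86854217 -0.18948276  0.3954862 ] 148.6917
the job is handed in; nothing more can be done
```

I did every step of the task in order and handed the job in at 148.7 s. `finish_job()` gives no verdict, so the results below are from my own checks.

- **Tray and prop:** I raised the tray to its stop, where the floor slope measured about 0.42 rad. I then swung the rod up into the fork and let go. A light push on the knob afterwards met a hard stop.
- **Balls:** One scoop pass lifted all six balls. After tipping them out, the pictures showed the tray empty, with five balls clearly visible in the crate and a sixth partly hidden. The last top view also fits six: its blobs come to one, two, two and one partly hidden. I had used up my picture views by then, so I checked that one by numbers only.
- **Scoop:** A late check found it about 23 mm off the mat's centre, probably the knock you warned of. I picked it up and set it down again. It now lies within about 1 mm of my mat estimate, flat to about 0.002 rad.
- **Rod:** On the way down the knob slipped out of the fingers at about 1 rad. I pushed it the rest of the way with closed fingers until it stopped at 15 N. The depth images then gave a rod slope of about 0.02 rad.
- **Tray at the end:** It lies flat, with a slope of about 0.002 rad.
- **Bystanders:** When I last checked, before resetting the scoop, jar and weight still read the same positions as at the start, within about 2 mm.
- **Robot:** It was clear of everything at hand-in.

One disagreement: after the first swing the cameras put the knob about 7 mm short of upright, although pushing on it met the stop at once. I put this down to the camera calibration.

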